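# Shut down the haze machine

## Task

The haze machine has been topped up and must be left safe for the night: turn its round output dial down until the pointer stands on zero, and screw the winged tank cap clockwise until its ratchet clicks once. Stop at that first click, let go, and do not disturb the props around it.

Things in the scene. Friction and masses are not known exactly. Their poses are not given: they have to be found in the camera images.
- unit: Haze machine: fixed grey steel case, 250 mm deep (x), 360 wide (y), flat deck on top 125 mm high. Origin: centre of its underside on the table, z up, front is -x. Its front panel slopes: it rises 22 degrees towards +x, so the panel's outward normal leans 22 degrees from vertical towards -x. Output dial on the panel's left half (+y), square to it; tank cap on the deck at the right (-y).
- dial_grip (a point): On the dial's axis, 28 mm out from the panel, to grip at. Dial: fluted black round knob 58 mm across, 32 long (9 to 41 mm out), silver-topped, on a skirt 78 mm across. z = out of the panel; x = towards the pointer (white line on the skirt, black on the top). Scale disc under it 126 mm across; zero mark = longest, broadest white tick, lower left, 135 degrees anticlockwise of straight up the slope.
- dial (a joint): Dial angle, rad, clockwise positive facing the panel: 0 = pointer on the zero mark, also the anticlockwise end stop; 4.71 = full. Starts 1.0 to 2.2 above zero. Steady friction about 0.07 N m; it stays where it is left.
- cap_grip (a point): On the cap's upright axis, 52 mm above the deck, at gripping height. Cap: black disc 80 mm across with an upright wing across it, 76 mm long, 16 thick, 34 high (29 to 63 mm above the deck), which may point any way. z = up; x = along the wing. Clockwise (from above) screws it down with 0.4 N m of steady friction; it seats after 0.3 to 2.4 rad, which cannot be seen beforehand.
- cap (a joint): Ratchet of the cap, rad past its screw thread: 0 to 0.06 at the start and all the while it screws down, 0.52 after one click, 1.05 after two. Once seated, the torque climbs to 0.6 N m within 6 degrees, is overcome 12 degrees on, then turns to 0.3 N m the other way: the cap clicks on by itself to 30 degrees (0.52 rad), where the next tooth begins. Let go before the crest, it springs back.
- handset: Black telephone handset 240 mm long, 68 mm high, lying beside the machine. Bystander.
- crown: Tin crown 160 mm across, 84 mm high, standing beside the machine. Bystander.
- bottle: Green glass perfume bottle 80 mm across, 120 mm high, behind the machine. Bystander.
- snuff_box: Walnut snuff box 79 x 109 mm, 44 mm high, behind the machine. Bystander.

How it is judged:
By the outcome, as a careful person would: the job done as asked, in the order asked, and still so for the second after the job is handed in, with the robot touching nothing.
It also fails if it takes over 61 s, if anything falls off the work surface, if the arm or the gripper's body presses on something with over 40 N, if the wrist force passes 120 N, or if a joint passes its speed limit or range.

## Robot

A 6-joint arm with a two-finger parallel gripper is mounted at the origin on the work surface. World frame = base frame: x ahead of the robot, y to its left, z up, the work surface at z = 0. Lengths are in m, angles in degrees, forces in N, time in s.
With the tool pointing down it reaches from about 0.4 to 0.825 m from the base axis. Payload 7 kg.
Tool frame: the origin (TCP) lies midway between the tips of the shut fingers; the grasp point (between the pads) lies ctrl.grasp_offset behind it (ctrl.grasp_offset is the distance from the TCP to the grasp point, in m); z points along the fingers, y is the line along which they close (so a half turn about z gives the same grasp; the last joint's range is limited). The gripper opens to 88 mm and grips with 3 to 60 N. Pads are 19 mm wide; open, the fingers measure 130 mm over their backs; the gripper's body (78 mm by 193 mm) begins 47 mm behind the grasp point.
Start: joints at [-60.441, 20.546, 0.682, 0, -70.136, -16.507], TCP at [0.152, -0.658, 0.227] pointing down, gripper open.
Joint ranges: [-176.03, 176.03], [-82.01, 121.73], [-58.28, 71.71], [-173.87, 95.51], [-174.79, -0.11], [-173.66, 173.66]. Speed limits (degrees/s): [136.94, 136.94, 172.46, 180, 180, 180].

## Interface

Orientations are given as [roll, pitch, yaw] about the fixed x, y, z axes, in that order (R = Rz(yaw) Ry(pitch) Rx(roll)).
In Python, from plant import ctrl gives the robot as it stands. The module is installed in compiled form; this text tells all that it offers.
- The arm moves only by the tool send_rows, never from a script. Its argument "increments" is a list that holds one entry, the list of rows, each a list of 4 numbers: the shift along the world's x, y, z normalised to -1 to 1, where 1 is 0.2 m, then the turn about the world's z normalised to -1 to 1, where 1 is 1.5 rad. In form: [[[x, y, z, roll], ...]]. A call has 1 to 12 rows; each row is the pose to reach, as a shift and turn from the pose commanded when the call began; what a row does not reach only later rows make up. A row lasts 1/8 s, in which the tool goes at most 62.5 mm and 10.7 degrees, less where a joint would pass 70% of its speed; a pose out of reach is approached as far as the arm can. A call with a number of a shift or a turn outside -1 to 1 is refused whole. A call with a gripper value outside its range is refused whole. "jaw" is the opening, from 0 (shut) to 1 (fully open), set as the call begins (left out, the last holds). The fingers move at their own pace and stop on an object; the grip force is fixed at half the most. Time passes only in rows, so rows that repeat a pose let the fingers close. It gives the time, the measured TCP pose, the force, the opening and the grip force at its end, in the units of the state.
- ctrl.get_obs(): the state, without advancing time (a new reading comes with each control period).
- ctrl.snapshot(name): name is "side" or "top"; returns the picture (420x560x3 uint8, red, green, blue); there is no depth.
- ctrl.calibration(name): a dict with "mtx" (3x3 intrinsics, pixels), "eye" and "attitude" of the camera in the world. Camera axes: x right, y up, looking along -z (the intrinsics and any distortion apply to the point x, -y, -z); pixel columns grow to the right and rows downward; lengths in m; the calibration is good to about 2 mm. A picture is of the moment at which its call begins. calibration takes no time and is no camera call.
- ctrl.close_job(): hands the job in; it is judged then, once.
Trained networks look in the newest picture that a camera, given by its name, has taken for a name from the list of things; names that differ only in an ending like _2 or _b are one class to them, and where a whole thing is asked for, a point or a joint stands for the part that bears it (a point fixed in the world has none). Each returns a list of dicts, best first, with "conf" (0 to 1); they miss things now and then, are a little off and sometimes report something else, mostly with a low value. They report only what shows in the picture. A call takes as long as a camera call.
- ctrl.trace(thing, camera): "mask" (420x560 bool, what is visible of it) and "bbox" ([left, top, right, bottom] in pixels, round what is visible of it).
- ctrl.spot_point(thing, camera): "pixel" ([row, column] in pixels: a listed point, or the origin of a listed thing).
The state is a dict: "clock": time; "joint_pos": joint angles; "qvel": joint speeds; "tau": joint torques, N m; "tool_pos": TCP position; "orientation": TCP orientation; "force": force on the tool from outside, world axes, zero at the start; "moment": the same for the moment, N m; "opening": finger opening in m; "gripper_force": force on a finger pad.
Only numpy, scipy, OpenCV 4.12 (cv2) and the standard library are available. Lean on these libraries where they do the work, as an engineer would, in place of code of your own. Each camera call takes 0.05 s, during which the arm holds its last target. There are 200 camera calls.

## Working session

There is one attempt and no reset: what is moved stays moved. The work goes in short steps, Python scripts to look and compute and a tool call to move; the robot and the scene stay as the last step left them, time stands still between calls to the robot, and variables do not carry over. Pictures are saved under pics/ and viewed, at most 10 in all, crops included, and the job is handed in when it is done.

Besides the shell and the picture viewer there is one more tool, called after "Call:" by a JSON object that holds its "api" and its "payload". send_rows: Moves the arm, as the interface text tells. Its arguments: {"type":"object","properties":{"increments":{"type":"array"},"jaw":{"type":"number"}},"required":["increments"]}

```bash
mkdir -p pics; cat > h.py <<'E'
import numpy as np, cv2
from plant import ctrl
def snap(n,f=None):
    im=ctrl.snapshot(n)
    if f: cv2.imwrite('pics/'+f,im[:,:,::-1])
    return im
def cal(n):
    c=ctrl.calibration(n); return np.array(c['mtx']),np.array(c['eye']),c
def R(c):
    a=np.array(c['attitude'])
    if a.shape==(3,3): return a
    from scipy.spatial.transform import Rotation as Ro
    return Ro.from_euler('xyz',a,degrees=True).as_matrix()
def ray(n,px):
    M,e,c=cal(n); v=np.linalg.inv(M)@[px[1],px[0],1]; return e,R(c)@(v*[1,-1,-1])
def onplane(n,px,z):
    e,d=ray(n,px); return e+d*(z-e[2])/d[2]
def tri(p):
    A=0;b=0
    for n,px in p:
        e,d=ray(n,px); d=d/np.linalg.norm(d); P=np.eye(3)-np.outer(d,d); A=A+P; b=b+P@e
    x=np.linalg.solve(A,b); return x
def proj(n,X):
    M,e,c=cal(n); v=R(c).T@(np.array(X)-e)*[1,-1,-1]; q=M@v; return np.array([q[1]/q[2],q[0]/q[2]])
E
python3 - <<'E'
from h import *
np.set_printoptions(precision=4,suppress=True)
for n in('side','top'):
    print(ctrl.calibration(n)); snap(n,n+'0.png')
    for t in('dial_grip','cap_grip','unit','handset','crown','bottle','snuff_box'):
        r=ctrl.spot_point(t,n); print(n,t,[(np.round(q['pixel'],1),round(q['conf'],2)) for q in r[:2]])
o=ctrl.get_obs();print(o)
print(ctrl.grasp_offset)
E
```

```text
{'mtx': array([[384.0209,   0.    , 290.1102],
       [  0.    , 384.0209, 213.4669],
       [  0.    ,   0.    ,   1.    ]]), 'eye': array([0.1877, 0.6716, 0.6544]), 'attitude': array([  56.5038,   -0.8376, -144.1426])}
side dial_grip [(array([239.1, 346. ]), 0.89)]
side cap_grip [(array([174.7, 318.6]), 0.61)]
side unit [(array([248.8, 330.6]), 0.68)]
side handset [(array([334.3, 282.8]), 0.8)]
side crown [(array([200. , 366.6]), 0.67)]
side bottle [(array([253.9, 250.2]), 0.84)]
side snuff_box [(array([214.2, 282.9]), 0.75)]
{'mtx': array([[488.0339,   0.    , 276.5021],
       [  0.    , 488.0339, 196.9761],
       [  0.    ,   0.    ,   1.    ]]), 'eye': array([0.5328, 0.0129, 1.2217]), 'attitude': array([  4.4945,   1.6243, -91.0439])}
top dial_grip [(array([259.9, 288. ]), 0.72)]
top cap_grip [(array([178.9, 349.6]), 0.81)]
top unit [(array([222.5, 313.8]), 0.9)]
top handset [(array([249.3, 195.1]), 0.85)]
top crown []
top bottle [(array([166.9, 258.4]), 0.58)]
top snuff_box [(array([145.3, 332.8]), 0.56)]
{'clock': 0.8, 'joint_pos': array([-60.4417,  20.5438,   0.6823,   0.0004, -70.1364, -16.5064]), 'qvel': array([ 0.0744, -0.033 ,  0.081 , -0.0422,  0.118 ,  0.0015]), 'tau': array([  0.0009, -58.2287,  29.3291,   7.0026,   0.0127,   0.    ]), 'tool_pos': array([ 0.1524, -0.6575,  0.2266]), 'orientation': array([-179.9978,    0.0002, -166.9479]), 'force': array([-0.6932, -0.2361,  0.0605]), 'moment': array([ 0.0098, -0.013 , -0.0034]), 'gripper_force': 0.0, 'opening': 0.08782936650819934}
0.0188
```

View pics/side0.png

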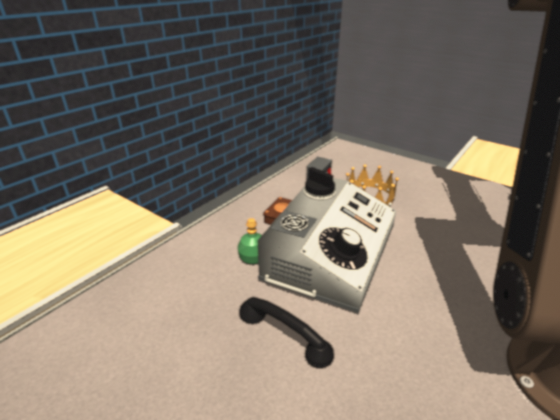

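View pics/top0.png

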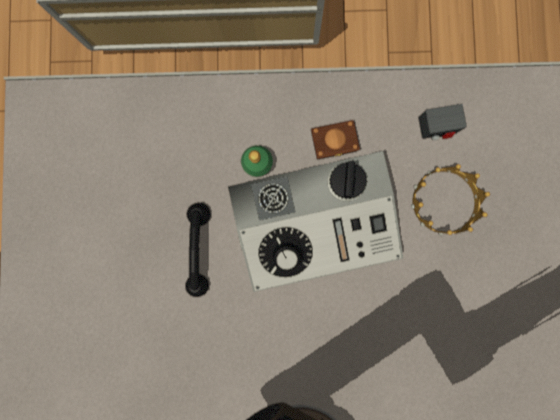

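```bash
python3 - <<'E'
from h import *
np.set_printoptions(precision=4,suppress=True)
print('dial',tri([('side',(239.1,346)),('top',(259.9,288))]))
print('cap',tri([('side',(174.7,318.6)),('top',(178.9,349.6))]))
print('unit',tri([('side',(248.8,330.6)),('top',(222.5,313.8))]))
print('hand',tri([('side',(334.3,282.8)),('top',(249.3,195.1))]))
im=cv2.imread('pics/top0.png')[200:320,220:350]; cv2.imwrite('pics/c1.png',cv2.resize(im,None,fx=5,fy=5,interpolation=cv2.INTER_CUBIC)[:600])
E
```

```text
dial [0.4831 0.0219 0.1225]
cap [ 0.6526 -0.1158  0.1767]
unit [ 0.5626 -0.0459  0.013 ]
hand [0.5012 0.25   0.0065]
```

View pics/c1.png

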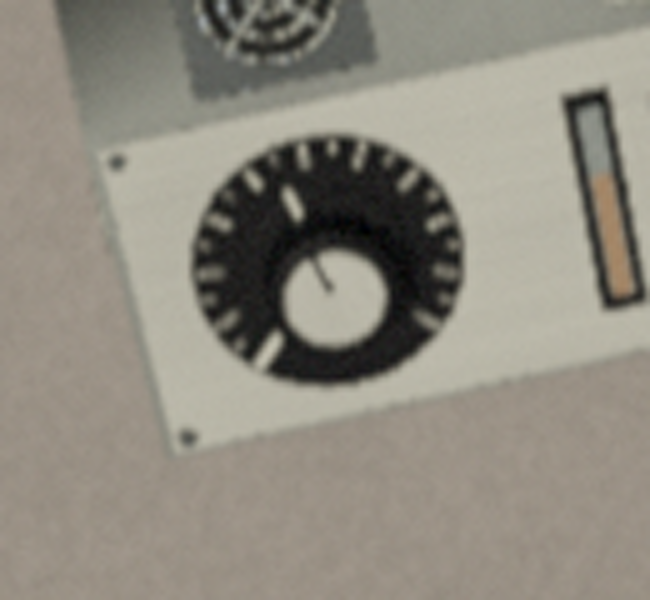

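```bash
python3 - <<'E'
from h import *
np.set_printoptions(precision=4,suppress=True)
# back deck edge
a=onplane('top',(186,229),.125);b=onplane('top',(151,386),.125);print('back',a,b,np.linalg.norm(a-b),np.degrees(np.arctan2(*(a-b)[1::-1]))-90)
m=ctrl.trace('unit','top')
if m:
    k=m[0]['mask'].astype(np.uint8); c=max(cv2.findContours(k,0,1)[0],key=cv2.contourArea);q=cv2.approxPolyDP(c,6,True)[:,0];print(q)
th=np.radians(22)
for yaw in (12,13.5):
    y=np.radians(yaw);Rz=np.array([[np.cos(y),-np.sin(y),0],[np.sin(y),np.cos(y),0],[0,0,1]])
    n=Rz@[-np.sin(th),0,np.cos(th)];up=Rz@[np.cos(th),0,np.sin(th)];left=Rz@[0,1,0]
    g=np.array([.4831,.0219,.1225])
    # silver top centre ray vs axis point 41mm
    print(yaw,'top centre proj',proj('top',g+.013*n),proj('side',g+.013*n),'disc centre',proj('top',g-.026*n))
    def ang(px,h):
        e,d=ray('top',px);p0=g+(h-.028)*n;t=(p0-e)@n/(d@n);v=e+d*t-p0;return np.degrees(np.arctan2(v@left,v@up)),np.linalg.norm(v)
    f=lambda c:(200+c[1]/5,220+c[0]/5)
    print('zero',ang(f((268,350)),.002),'ptr',ang(f((292,205)),.008),'top outer',ang(f((310,255)),.041),'top ctr',ang(f((332,295)),.041))
im=cv2.imread('pics/top0.png')[145:215,310:390]; A=cv2.resize(im,None,fx=6,fy=6,interpolation=cv2.INTER_CUBIC)
cv2.imwrite('pics/c2.png',A)
m=ctrl.trace('cap_grip','top');print([(q['bbox'],q['conf'],q['mask'].sum()) for q in m])
E
```

```text
back [0.6468 0.1496 0.125 ] [ 0.7187 -0.2066  0.125 ] 0.3634651959789564 11.408001122485217
[[382 151]
 [228 187]
 [254 290]
 [402 256]]
12 top centre proj [260.1177 287.2954] [235.6146 351.0346] disc centre [253.0508 285.9426]
zero (np.float64(133.0644592765619), np.float64(0.050412547668278955)) ptr (np.float64(15.861699932990465), np.float64(0.03699467848740228)) top outer (np.float64(15.390269899360788), np.float64(0.025067110923823174)) top ctr (np.float64(23.42856742062276), np.float64(0.0033938268973133234))
13.5 top centre proj [260.104  287.3513] [235.5838 351.0498] disc centre [253.0774 285.8344]
zero (np.float64(131.7394699394504), np.float64(0.05009269867079349)) ptr (np.float64(14.157956468272838), np.float64(0.03698040697025789)) top outer (np.float64(14.261162086488454), np.float64(0.025125822336878326)) top ctr (np.float64(23.94668682787052), np.float64(0.003450581143969978))
[([328.7, 159.1, 368.7, 198.3], 0.75, np.int64(1065))]
```

View pics/c2.png

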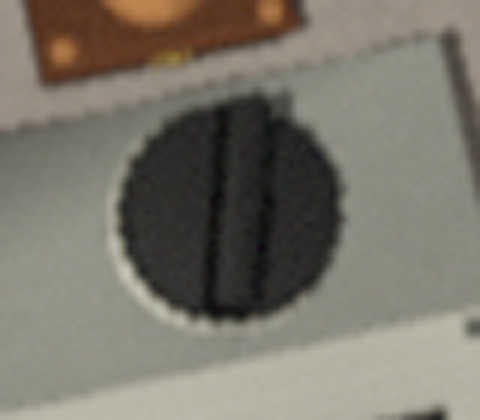

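```bash
python3 - <<'E'
from h import *
np.set_printoptions(precision=4,suppress=True)
f=lambda c:(145+c[1]/6,310+c[0]/6)
a=onplane('top',f((247,100)),.188);b=onplane('top',f((234,303)),.188);print(a,b,(a+b)/2,np.linalg.norm(a-b),np.degrees(np.arctan2(*(a-b)[1::-1])))
print('disc c',onplane('top',f((230,212)),.125+.025))
for d in((225,100),(212,300),(270,100),(257,300)): print(onplane('top',f(d),.188))
E
```

```text
[ 0.6868 -0.1195  0.188 ] [ 0.6146 -0.1128  0.188 ] [ 0.6507 -0.1162  0.188 ] 0.07243753384661769 -5.344103092196263
disc c [ 0.6511 -0.117   0.15  ]
[ 0.6869 -0.1118  0.188 ]
[ 0.6159 -0.1051  0.188 ]
[ 0.6866 -0.1277  0.188 ]
[ 0.6155 -0.1209  0.188 ]
```

Call:
{"api": "send_rows", "payload": {"increments": [[[0.8,1.0,0,0],[0.8,1.0,0,0],[0.8,1.0,0,0],[0.8,1.0,0,0],[0.8,1.0,0,0]]], "jaw": 1}}

```text
clock: 1.52
tool_pos: [0.3146, -0.4551, 0.2273]
orientation: [-180.0, 0.1, -166.7]
force: [-0.5, -0.7, 0.4]
opening: 0.0876
gripper_force: 0.0
```

Call:
{"api": "send_rows", "payload": {"increments": [[[0.6,1.0,0,0],[0.6,1.0,0,0],[0.6,1.0,0,0],[0.6,1.0,0,0],[0.6,1.0,0,0]]]}}

```text
clock: 2.15
tool_pos: [0.4338, -0.2559, 0.2268]
orientation: [-180.0, 0.0, -166.8]
force: [0.3, 0.5, -0.1]
opening: 0.0879
gripper_force: 0.0
```

Call:
{"api": "send_rows", "payload": {"increments": [[[0.25,1.0,0,-0.39],[0.25,1.0,0,-0.39],[0.25,1.0,0,-0.39],[0.25,1.0,0,-0.39],[0.25,1.0,0,-0.39]]]}}

```text
clock: 2.78
tool_pos: [0.4831, -0.0563, 0.2266]
orientation: [180.0, 0.0, 159.6]
force: [-0.1, 0.2, 0.7]
opening: 0.0877
gripper_force: 0.0
```

Call:
{"api": "send_rows", "payload": {"increments": [[[0,0.395,0,0],[0,0.395,0,0],[0,0.395,-0.3,0],[0,0.395,-0.45,0],[0,0.395,-0.55,0],[0,0.395,-0.55,0],[0,0.395,-0.55,0]]]}}

```text
clock: 3.65
tool_pos: [0.4831, 0.0208, 0.1174]
orientation: [180.0, 0.1, 159.5]
force: [0.4, 0.3, 0.2]
opening: 0.0875
gripper_force: 0.0
```

Call:
{"api": "send_rows", "payload": {"increments": [[[0,0,0,0],[0,0,0,0],[0,0,0,0],[0,0,0,0],[0,0,0,0],[0,0,0,0]]], "jaw": 0.3}}

```text
clock: 4.4
tool_pos: [0.4842, 0.0236, 0.1172]
orientation: [179.7, 0.1, 159.6]
force: [1.3, 9.6, -1.1]
opening: 0.0592
gripper_force: 29.3
```

Call:
{"api": "send_rows", "payload": {"increments": [[[0,0.01,0,0.12],[0,0.01,0,0.24],[0,0.01,0,0.36],[0,0.01,0,0.48],[0,0.01,0,0.6],[0,0.01,0,0.7],[0,0.01,0,0.745],[0,0.01,0,0.745]]]}}

```text
clock: 5.4
tool_pos: [0.4835, 0.0238, 0.1178]
orientation: [-179.9, 0.1, -136.4]
force: [-3.4, 1.6, 7.0]
opening: 0.0587
gripper_force: 32.3
```

```bash
python3 - <<'E'
from h import *
o=ctrl.get_obs();print(o['tool_pos'],o['orientation'],o['force'],o['moment'],o['opening'])
im=snap('side')[200:290,290:410]; cv2.imwrite('pics/s1.png',cv2.resize(im,None,fx=6,fy=6,interpolation=cv2.INTER_CUBIC)[:,:,::-1])
E
```

```text
[0.48348186 0.023832   0.11783524] [-1.79916217e+02  1.19606675e-01 -1.36357753e+02] [-3.43334653  1.5694707   7.02135254] [-0.37602339  0.03943227 -0.43891295] 0.05874373943882409
```

View pics/s1.png

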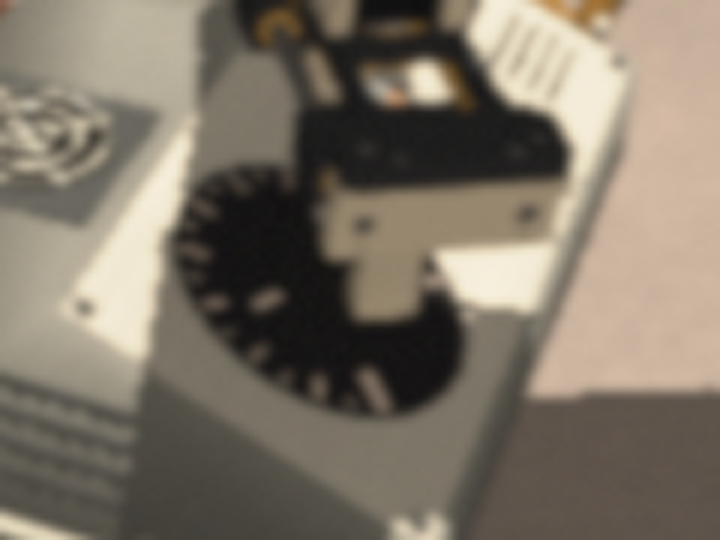

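Call:
{"api": "send_rows", "payload": {"increments": [[[0,0,0,0],[0,0,0,0],[0,0,0,-0.1],[0,0,0,-0.22],[0,0,0,-0.34],[0,0,0,-0.46],[0,0,0,-0.58],[0,0,0,-0.7],[0,0,0,-0.745],[0,0,0,-0.745],[0,0,0,-0.745]]], "jaw": 1}}

```text
clock: 6.82
tool_pos: [0.4823, 0.0234, 0.1164]
orientation: [-180.0, -0.0, 159.6]
force: [0.1, 0.9, -0.1]
opening: 0.0874
gripper_force: 0.0
```

```bash
cat >> h.py <<'E'
def dang(n,px,h,yaw=11.4,g=(.4831,.0225,.1225)):
    g=np.array(g);th=np.radians(22);y=np.radians(yaw);Rz=np.array([[np.cos(y),-np.sin(y),0],[np.sin(y),np.cos(y),0],[0,0,1]])
    nn=Rz@[-np.sin(th),0,np.cos(th)];up=Rz@[np.cos(th),0,np.sin(th)];left=Rz@[0,1,0]
    e,d=ray(n,px);p0=g+(h-.028)*nn;t=(p0-e)@nn/(d@nn);v=e+d*t-p0
    return np.round([np.degrees(np.arctan2(v@left,v@up)),1000*np.linalg.norm(v)],1)
E
python3 - <<'E'
from h import *
o=ctrl.get_obs();print(o['tool_pos'],o['orientation'],o['force'],o['opening'])
f=lambda c:(200+c[1]/6,290+c[0]/6)
print('ptr',dang('side',f((268,300)),.008),'zero',dang('side',f((375,385)),.002))
E
```

```text
[0.48228514 0.02339423 0.11642463] [-1.79984504e+02 -1.64600949e-02  1.59625826e+02] [ 0.13145264  0.86419472 -0.08773581] 0.0873983261591795
ptr [67.8 36.3] zero [136.8  50.6]
```

Call:
{"api": "send_rows", "payload": {"increments": [[[0,0,0,0],[0,0,0,0],[0,0,0,0],[0,0,0,0],[0,0,0,0]]], "jaw": 0.3}}

```text
clock: 7.45
tool_pos: [0.4828, 0.0242, 0.1166]
orientation: [179.9, 0.0, 159.5]
force: [1.0, 5.3, -1.3]
opening: 0.0595
gripper_force: 29.1
```

Call:
{"api": "send_rows", "payload": {"increments": [[[0,0,0,0.12],[0,0,0,0.24],[0,0,0,0.36],[0,0,0,0.48],[0,0,0,0.6],[0,0,0,0.7],[0,0,0,0.745],[0,0,0,0.745]]]}}

```text
clock: 8.45
tool_pos: [0.4829, 0.0232, 0.1176]
orientation: [-179.9, 0.0, -136.4]
force: [-3.3, 1.7, 7.5]
opening: 0.0587
gripper_force: 32.4
```

Call:
{"api": "send_rows", "payload": {"increments": [[[0,0,0,0],[0,0,0,0],[0,0,0,-0.1],[0,0,0,-0.22],[0,0,0,-0.34],[0,0,0,-0.46],[0,0,0,-0.58],[0,0,0,-0.58],[0,0,0,-0.58]]], "jaw": 1}}

```text
clock: 9.57
tool_pos: [0.4823, 0.0234, 0.1165]
orientation: [-180.0, -0.0, 173.9]
force: [0.5, 0.2, -0.3]
opening: 0.0876
gripper_force: 0.0
```

```bash
python3 - <<'E'
from h import *
o=ctrl.get_obs();print(o['clock'],o['tool_pos'],o['orientation'],o['force'],o['opening'])
im=snap('side')[200:290,290:410]; cv2.imwrite('pics/s2.png',cv2.resize(im,None,fx=6,fy=6,interpolation=cv2.INTER_CUBIC)[:,:,::-1])
E
```

```text
9.575 [0.48231835 0.02336625 0.11645998] [-1.79988076e+02 -1.42285633e-02  1.73944521e+02] [ 0.5284344   0.2429216  -0.25552329] 0.08759052689829748
```

View pics/s2.png

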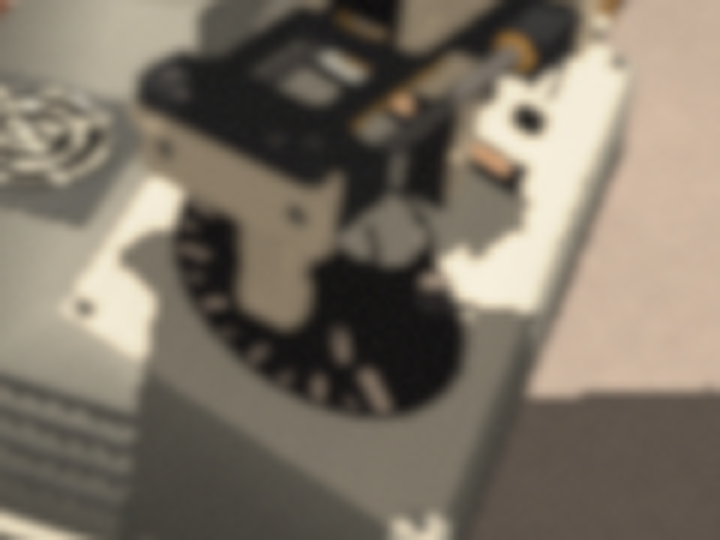

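Call:
{"api": "send_rows", "payload": {"increments": [[[0,0,0,0],[0,0,0,0],[0,0,0,0],[0,0,0,0],[0,0,0,0.06],[0,0,0,0.12],[0,0,0,0.18],[0,0,0,0.18]]], "jaw": 0.3}}

```text
clock: 10.62
tool_pos: [0.4826, 0.0237, 0.1166]
orientation: [180.0, 0.0, -170.8]
force: [0.4, 3.1, -1.4]
opening: 0.0574
gripper_force: 29.8
```

```bash
python3 - <<'E'
from h import *
o=ctrl.get_obs();print(o['orientation'],o['force'],o['moment'])
f=lambda c:(200+c[1]/6,290+c[0]/6)
print('ptr before',dang('side',f((343,345)),.008),'zero',dang('side',f((375,385)),.002))
E
```

```text
[ 1.79992944e+02  2.15075402e-02 -1.70842334e+02] [ 0.40140373  3.11614311 -1.41969409] [ 0.42792047 -0.39218737 -0.20451494]
ptr before [120.3  37.3] zero [136.8  50.6]
```

Call:
{"api": "send_rows", "payload": {"increments": [[[0,0,0,0.02],[0,0,0,0.04],[0,0,0,0.06],[0,0,0,0.06]]]}}

```text
clock: 11.12
tool_pos: [0.4826, 0.0236, 0.1166]
orientation: [180.0, 0.0, -165.6]
force: [1.9, 3.5, -2.0]
opening: 0.0574
gripper_force: 30.1
```

```bash
python3 - <<'E'
from h import *
o=ctrl.get_obs();print(o['orientation'],o['force'],o['moment'])
E
```

```text
[ 1.79995817e+02  2.56228817e-02 -1.65629618e+02] [ 1.86563692  3.48946259 -1.98020823] [ 0.31362007 -0.84741377 -0.39789925]
```

Call:
{"api": "send_rows", "payload": {"increments": [[[0,0,0,0.02],[0,0,0,0.04],[0,0,0,0.04]]]}}

```text
clock: 11.5
tool_pos: [0.4826, 0.0236, 0.1167]
orientation: [180.0, 0.0, -162.2]
force: [2.3, 4.4, -0.7]
opening: 0.0574
gripper_force: 30.1
```

Call:
{"api": "send_rows", "payload": {"increments": [[[0,0,0,0],[0,0,0,0],[0,0,0,0],[0,0,0.3,0],[0,0,0.55,0],[0.2,-0.4,0.7,0],[0.4,-0.7,0.7,0.2],[0.4,-0.7,0.7,0.4],[0.4,-0.7,0.7,0.6],[0.4,-0.7,0.7,0.8],[0.4,-0.7,0.7,1.0],[0.4,-0.7,0.7,1.0]]], "jaw": 1}}

```text
clock: 13.0
tool_pos: [0.5621, -0.1168, 0.2563]
orientation: [180.0, -0.0, -98.6]
force: [-0.0, -0.3, 0.1]
opening: 0.0874
gripper_force: 0.0
```

```bash
python3 - <<'E'
from h import *
o=ctrl.get_obs();print(o['tool_pos'],o['orientation'],o['force'],o['moment'])
A=[cv2.resize(snap('side')[215:285,310:380],(400,400),interpolation=cv2.INTER_CUBIC),cv2.resize(snap('top')[220:290,250:320],(400,400),interpolation=cv2.INTER_CUBIC)]
cv2.imwrite('pics/s3.png',np.hstack(A)[:,:,::-1])
E
```

```text
[ 0.56205596 -0.11676553  0.25628345] [ 1.79951289e+02 -1.70805141e-02 -9.85908585e+01] [-0.03915391 -0.30100532  0.07840129] [ 0.01738003  0.09957347 -0.00652983]
```

View pics/s3.png

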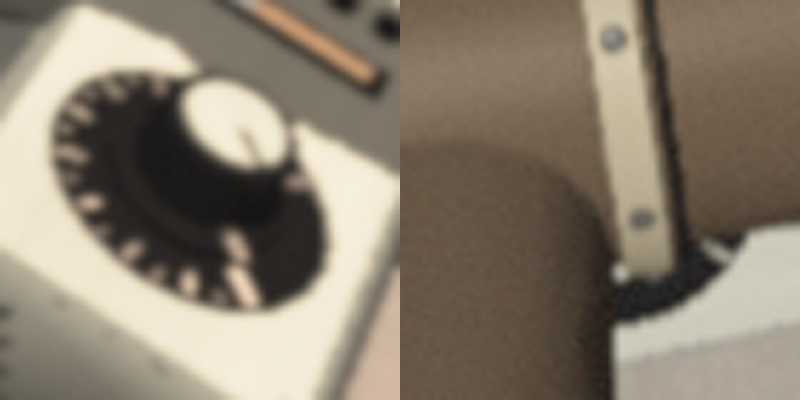

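Call:
{"api": "send_rows", "payload": {"increments": [[[0.445,0,0,0.04],[0.445,0,0,0.04],[0.445,0,0,0.04],[0.445,0,0,0.04]]]}}

```text
clock: 13.6
tool_pos: [0.6508, -0.1166, 0.2562]
orientation: [179.9, -0.0, -95.7]
force: [0.3, 0.4, 0.6]
opening: 0.0874
gripper_force: 0.0
```

```bash
python3 - <<'E'
from h import *
o=ctrl.get_obs();print(o['tool_pos'],o['orientation'],o['joint_pos'])
print('ptr',dang('side',(257.9,351.3),.008),'zero',dang('side',(265.75,352.5),.002))
E
```

```text
[ 0.65077572 -0.1165944   0.25615619] [ 1.79938261e+02 -9.24818085e-03 -9.56521934e+01] [ 6.70433001e+00  1.83870428e+01  1.39579579e+00 -4.36709898e-03
 -7.30710410e+01 -1.23552544e+01]
ptr [136.9  37.6] zero [134.4  54.9]
```

Call:
{"api": "send_rows", "payload": {"increments": [[[0,0,-0.2,0],[0,0,-0.35,0],[0,0,-0.45,0],[0,0,-0.485,0],[0,0,-0.485,0]]]}}

```text
clock: 14.22
tool_pos: [0.6512, -0.1166, 0.1602]
orientation: [-180.0, -0.0, -95.5]
force: [-0.1, 0.0, -0.0]
opening: 0.0877
gripper_force: 0.0
```

Call:
{"api": "send_rows", "payload": {"increments": [[[0,0,0,0],[0,0,0,0],[0,0,0,0],[0,0,0,0],[0,0,0,0]]], "jaw": 0.5}}

```text
clock: 14.85
tool_pos: [0.6511, -0.1166, 0.1608]
orientation: [-180.0, -0.0, -95.5]
force: [-4.8, 0.9, 5.6]
opening: 0.0757
gripper_force: 30.0
```

Call:
{"api": "send_rows", "payload": {"increments": [[[0,0,0,-0.03],[0,0,0,-0.06],[0,0,0,-0.09],[0,0,0,-0.12]]]}}

```text
clock: 15.35
tool_pos: [0.6508, -0.1166, 0.1608]
orientation: [180.0, -0.0, -105.9]
force: [-5.3, 1.5, 6.4]
opening: 0.0757
gripper_force: 30.0
```

```bash
cat > o.py <<'E'
from h import *
np.set_printoptions(precision=3,suppress=True)
o=ctrl.get_obs();print(o['clock'],o['tool_pos'],o['orientation'][2],'F',o['force'],'M',o['moment'],o['opening'],'tau6',o['tau'][5])
E
python3 o.py
```

```text
15.35 [ 0.651 -0.117  0.161] -105.85883693808886 F [-5.318  1.538  6.405] M [0.519 2.104 0.411] 0.07566573737437919 tau6 0.17984219826757908
```

Call:
{"api": "send_rows", "payload": {"increments": [[[0,0,0,-0.03],[0,0,0,-0.06],[0,0,0,-0.09],[0,0,0,-0.09]]]}}

```text
clock: 15.85
tool_pos: [0.6507, -0.1166, 0.1608]
orientation: [180.0, -0.0, -113.5]
force: [-6.2, 1.1, 7.3]
opening: 0.076
gripper_force: 30.0
```

```bash
python3 o.py
```

```text
15.85 [ 0.651 -0.117  0.161] -113.54807879737727 F [-6.168  1.112  7.316] M [0.591 2.238 0.388] 0.07597030090993458 tau6 -0.6757219322025776
```

Call:
{"api": "send_rows", "payload": {"increments": [[[0,0,0,-0.03],[0,0,0,-0.06],[0,0,0,-0.09],[0,0,0,-0.09]]]}}

```text
clock: 16.35
tool_pos: [0.6505, -0.1165, 0.1608]
orientation: [180.0, -0.0, -121.3]
force: [-6.5, 2.5, 7.5]
opening: 0.076
gripper_force: 30.0
```

```bash
python3 o.py
```

```text
16.35 [ 0.65  -0.116  0.161] -121.28563132114324 F [-6.501  2.5    7.47 ] M [0.788 2.423 0.351] 0.07603121695425219 tau6 -0.6596160493791103
```

Call:
{"api": "send_rows", "payload": {"increments": [[[0,0,0,-0.03],[0,0,0,-0.06],[0,0,0,-0.09],[0,0,0,-0.09]]]}}

```text
clock: 16.85
tool_pos: [0.6504, -0.1164, 0.1608]
orientation: [180.0, -0.0, -129.0]
force: [-7.4, 1.2, 7.9]
opening: 0.0762
gripper_force: 30.0
```

```bash
python3 o.py
```

```text
16.85 [ 0.65  -0.116  0.161] -129.01955952861647 F [-7.394  1.182  7.878] M [0.973 2.654 0.323] 0.07617107465316345 tau6 -0.667123831808567
```

Call:
{"api": "send_rows", "payload": {"increments": [[[0,0,0,-0.03],[0,0,0,-0.06],[0,0,0,-0.09]]]}}

```text
clock: 17.23
tool_pos: [0.6502, -0.1163, 0.1607]
orientation: [179.9, -0.1, -136.8]
force: [-6.6, 3.0, 7.8]
opening: 0.0758
gripper_force: 30.0
```

```bash
python3 o.py
```

```text
17.225 [ 0.65  -0.116  0.161] -136.80052721457443 F [-6.571  3.031  7.824] M [1.181 2.821 0.39 ] 0.07576591805839938 tau6 0.1774026034399867
```

Call:
{"api": "send_rows", "payload": {"increments": [[[0,0,0,-0.03],[0,0,0,-0.06],[0,0,0,-0.09]]]}}

```text
clock: 17.6
tool_pos: [0.6502, -0.1162, 0.1607]
orientation: [179.9, -0.1, -144.5]
force: [-8.9, 4.0, 8.4]
opening: 0.0755
gripper_force: 30.0
```

```bash
python3 o.py
```

```text
17.6 [ 0.65  -0.116  0.161] -144.5299966377736 F [-8.893  3.963  8.409] M [1.403 3.003 0.45 ] 0.07553885665469322 tau6 0.17623042222112417
```

Call:
{"api": "send_rows", "payload": {"increments": [[[0,0,0,-0.03],[0,0,0,-0.06],[0,0,0,-0.09]]]}}

```text
clock: 17.98
tool_pos: [0.6501, -0.1161, 0.1607]
orientation: [179.9, -0.1, -152.3]
force: [-8.2, 3.9, 9.0]
opening: 0.0758
gripper_force: 30.0
```

```bash
python3 o.py; python3 - <<'E'
from h import *
cv2.imwrite('pics/s4.png',np.hstack([cv2.resize(snap('side')[145:215,280:350],(400,400),interpolation=2),cv2.resize(snap('top')[145:215,310:380],(400,400),interpolation=2)])[:,:,::-1])
E
```

```text
17.975 [ 0.65  -0.116  0.161] -152.26769583958264 F [-8.177  3.855  9.041] M [1.648 3.135 0.408] 0.07575789070140951 tau6 0.17700553871691227
```

View pics/s4.png

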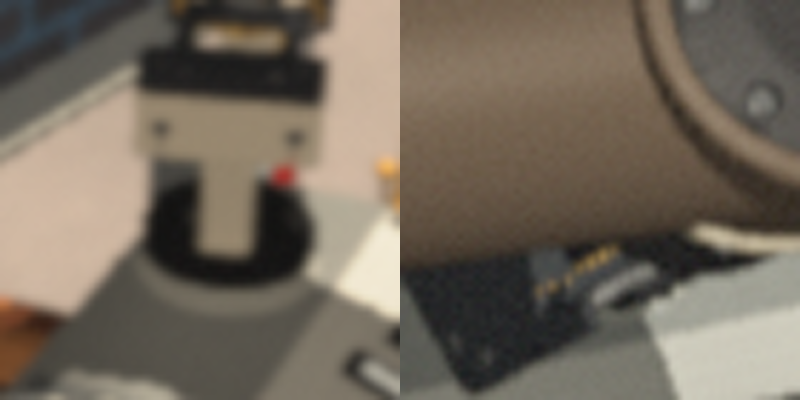

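Call:
{"api": "send_rows", "payload": {"increments": [[[0,0,0,-0.03],[0,0,0,-0.06],[0,0,0,-0.09]]]}}

```text
clock: 18.45
tool_pos: [0.65, -0.1159, 0.1607]
orientation: [179.9, -0.1, -160.0]
force: [-8.3, 4.8, 7.7]
opening: 0.0757
gripper_force: 30.0
```

```bash
python3 o.py
```

```text
18.45 [ 0.65  -0.116  0.161] -160.00068227832855 F [-8.309  4.757  7.685] M [1.847 3.209 0.415] 0.07573551217400278 tau6 0.1772067043930292
```

Call:
{"api": "send_rows", "payload": {"increments": [[[0,0,0,-0.03],[0,0,0,-0.06],[0,0,0,-0.09]]]}}

```text
clock: 18.82
tool_pos: [0.65, -0.1158, 0.1607]
orientation: [179.9, -0.1, -167.7]
force: [-8.3, 4.7, 10.1]
opening: 0.0755
gripper_force: 30.0
```

```bash
python3 o.py
```

```text
18.825 [ 0.65  -0.116  0.161] -167.74080636036274 F [-8.272  4.702 10.053] M [2.093 3.265 0.23 ] 0.07553820735779841 tau6 0.39957113564014435
```

Call:
{"api": "send_rows", "payload": {"increments": [[[0,0,0,-0.03],[0,0,0,-0.06],[0,0,0,-0.09]]]}}

```text
clock: 19.2
tool_pos: [0.65, -0.1157, 0.1607]
orientation: [179.9, -0.1, -175.5]
force: [-8.5, 6.4, 10.6]
opening: 0.0757
gripper_force: 30.0
```

```bash
python3 o.py
```

```text
19.2 [ 0.65  -0.116  0.161] -175.5332086125376 F [-8.544  6.378 10.581] M [ 2.37   3.234 -0.139] 0.07568046120328971 tau6 0.7780847512185574
```

```bash
python3 - <<'E'
from h import *
np.set_printoptions(precision=3,suppress=True)
for i in range(4):
    im=snap('side',); o=ctrl.get_obs(); print(o['clock'],o['orientation'][2],o['force'],o['moment'],o['tau'][5],o['opening'],o['joint_pos'])
cv2.imwrite('pics/s5.png',cv2.resize(im[145:215,270:360],(720,560),interpolation=2)[:,:,::-1])
E
```

```text
19.25 -175.66654703684296 [-9.148  5.128  8.571] [ 2.307  3.301 -0.262] 0.5894922092556953 0.07603328231942165 [  6.754  21.818  -6.269  -0.091 -62.001 -92.378]
19.3 -175.5214811676379 [-9.667  5.877  9.625] [ 2.307  3.269 -0.222] -0.22323142737150192 0.07555988942586493 [  6.753  21.818  -6.27   -0.089 -61.999 -92.233]
19.35 -175.46747846268718 [-7.582  6.157 10.006] [ 2.292  3.3   -0.228] 0.07569229463115335 0.0756302923100635 [  6.754  21.817  -6.268  -0.089 -62.    -92.18 ]
19.4 -175.45610840842926 [-8.541  5.88   9.666] [ 2.309  3.3   -0.209] 0.2014860324561596 0.07570853456029406 [  6.752  21.818  -6.27   -0.09  -62.002 -92.166]
```

View pics/s5.png

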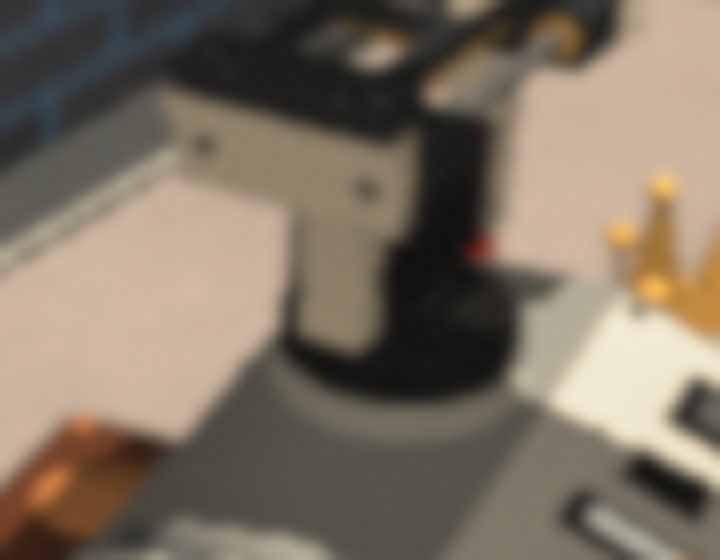

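Call:
{"api": "send_rows", "payload": {"increments": [[[0,0,0,-0.02],[0,0,0,-0.04],[0,0,0,-0.04]]]}}

```text
clock: 19.77
tool_pos: [0.65, -0.1156, 0.1607]
orientation: [179.9, -0.1, -178.9]
force: [-8.7, 6.4, 9.5]
opening: 0.076
gripper_force: 30.0
```

```bash
python3 o.py
```

```text
19.775 [ 0.65  -0.116  0.161] -178.90757818429904 F [-8.684  6.382  9.512] M [ 2.396  3.321 -0.182] 0.07596964912673608 tau6 0.016829469823278487
```

Call:
{"api": "send_rows", "payload": {"increments": [[[0,0,0,-0.02],[0,0,0,-0.04],[0,0,0,-0.04]]]}}

```text
clock: 20.15
tool_pos: [0.65, -0.1155, 0.1607]
orientation: [179.9, -0.1, 177.6]
force: [-8.1, 6.8, 10.2]
opening: 0.0762
gripper_force: 30.0
```

```bash
python3 o.py
```

```text
20.15 [ 0.65  -0.116  0.161] 177.6445554496325 F [-8.13   6.828 10.223] M [ 2.474  3.276 -0.263] 0.07623686095770367 tau6 0.10440138867124915
```

Call:
{"api": "send_rows", "payload": {"increments": [[[0,0,0,0],[0,0,0,0],[0,0,0,0],[0,0,0,0],[0,0,0.2,0],[0,0,0.5,0],[0,0,0.5,0],[-0.5,-0.5,0.5,0],[-0.9,-0.9,0.5,0],[-0.9,-0.9,0.5,0],[-0.9,-0.9,0.5,0]]], "jaw": 1}}

```text
clock: 21.52
tool_pos: [0.473, -0.2944, 0.2593]
orientation: [-180.0, 0.0, 177.7]
force: [0.5, -1.6, 0.1]
opening: 0.0881
gripper_force: 0.0
```

```bash
python3 o.py; python3 - <<'E'
from h import *
a=cv2.resize(snap('side')[145:215,280:350],(400,400),interpolation=2)
t=snap('top');cv2.imwrite('pics/topfull.png',t[:,:,::-1])
cv2.imwrite('pics/s6.png',np.hstack([a,cv2.resize(t[145:215,310:380],(400,400),interpolation=2)])[:,:,::-1])
E
```

```text
21.525 [ 0.473 -0.294  0.259] 177.71716055185442 F [ 0.471 -1.593  0.076] M [-0.142 -0.128  0.015] 0.08814253378059084 tau6 -1.3262439519166946
```

View pics/s6.png

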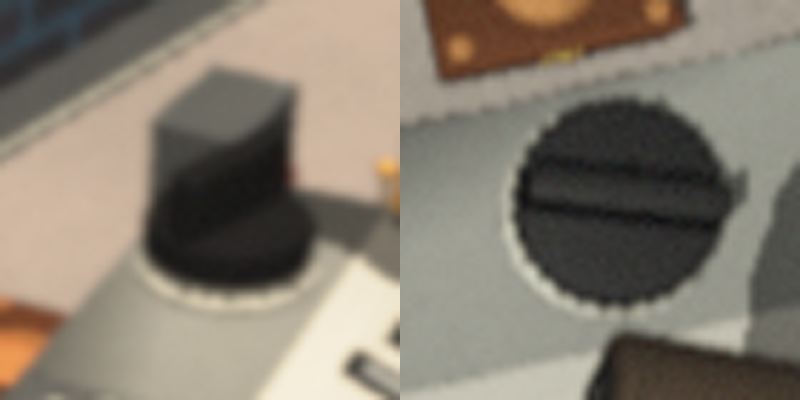

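```bash
python3 - <<'E'
from h import *
f=lambda c:(145+c[1]*70/400,310+(c[0]-400)*70/400)
for A,B in(((535,155),(715,180)),((527,206),(715,226))):
    a=onplane('top',f(A),.188);b=onplane('top',f(B),.188);v=b-a
    print(a,b,np.degrees(np.arctan2(v[1],v[0])))
E
```

```text
[ 0.66516164 -0.08171232  0.188     ] [ 0.65435806 -0.14807176  0.188     ] -99.24685126296043
[ 0.64614207 -0.07822577  0.188     ] [ 0.63720112 -0.14751599  0.188     ] -97.35260330965782
```

```bash
python3 -c "
from plant import ctrl
print(ctrl.close_job())"
```

```text
the job is handed in; nothing more can be done
None
```

The dial is on its zero mark, turned until the torque rose at its stop. The cap appears to have clicked once: torque reversed, and after release it advanced about 6° by itself, though I never saw the expected 0.6 N m peak. The gripper has let go and is clear, I saw no sign of touching the props, and the job was handed in at about 21.6 s with no verdict returned.

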